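# Check a tube's cut length in the bench caliper

## Robot

A 7-joint arm with a two-finger parallel gripper is mounted at the origin on the work surface; the furniture and walls round the work are solid. World frame = base frame: x ahead of the robot, y to its left, z up, the work surface at z = 0. Lengths are in m, angles in rad, forces in N, time in s.
With the tool pointing down it reaches from about 0.4 to 0.875 m from the base axis. Payload 19.3 kg.
Tool frame: the origin (TCP) lies at the very end of the fingers, on their centre line; the grasp point (between the pads) lies 19 mm behind it; z points along the fingers, y is the line along which they close (so a half turn about z gives the same grasp; the last joint's range is limited). The gripper opens to 85 mm and grips with 20 to 120 N. Pads are 22 mm wide; open, the fingers measure 114 mm over their backs; the gripper's body (76 mm by 85 mm) begins 54 mm behind the grasp point. The pads swing forward as they close: fully open they stand 13 mm farther back than shut.
Start: joints at [1.246, 0.521, -0.036, 1.599, 0.021, 1.021, -0.113], TCP at [0.158, -0.605, 0.231] pointing down, gripper open.
Joint ranges: [-2.91, 2.91], [-0.3, 2.13], [-1.5, 1.42], [0.17, 2.43], [-1.26, 4.41], [0.16, 1.93], [-2.52, 2.52]. Speed limits (rad/s): [1.89, 1.89, 2.39, 2.39, 3.01, 3.01, 3.01].

## Interface

Orientations are given as [roll, pitch, yaw] about the fixed x, y, z axes, in that order (R = Rz(yaw) Ry(pitch) Rx(roll)).
In Python, from workcell import bot gives the robot as it stands. The module is installed in compiled form; this text tells all that it offers.
- The arm moves only by the tool apply_moves, never from a script. Its arguments are lists of equal length, an entry for each row: "claw": the finger opening in m, from 0 to 0.0854; "xyz": the shift along the tool's x, y, z in m, a list of three; "twist": the turn, a rotation vector about the tool's x, y, z in rad, a list of three. A call has 1 to 20 rows; each row shifts and turns the commanded pose from where the row before left it, along the tool's axes as they then stand; what a row does not reach is not made up. A row lasts 1/10 s, in which the tool goes at most 50 mm and 8.59 degrees, less where a joint would pass 70% of its speed; a pose out of reach is approached as far as the arm can. A call with a gripper value outside its range is refused whole. The fingers move at their own pace and stop on an object; "force" is the grip in N (left out, the last holds). Time passes only in rows, so rows that do not move let the fingers close. It gives the time, the measured TCP pose, the force, the opening and the grip force at its end, in the units of the state.
- bot.observe(): the state, without advancing time (a new reading comes with each control period).
- bot.grab_frame(name): name is "side" or "top" or "wrist"; returns a dict with "img" (400x640x3 uint8, red, green, blue), "vfov" (degrees; the focal length in pixels is half the picture's height over the tangent of half this angle, whatever the lens; pixels are square), "cx", "cy" (the principal point, pixels), "distortion" ([k1, k2, p1, p2, k3] as OpenCV has them; the pictures are not rectified), "view" (4x4, takes a point from world to camera coordinates). Camera axes: x right, y up, looking along -z (the intrinsics and any distortion apply to the point x, -y, -z); pixel columns grow to the right and rows downward; lengths in m; the calibration is good to about 2 mm. A picture is of the moment at which its call begins. There is no depth.
- bot.job_done(): hands the job in; it is judged then, once.
Trained networks look in the newest picture that a camera, given by its name, has taken for a name from the list of things; names that differ only in an ending like _2 or _b are one class to them, and where a whole thing is asked for, a point or a joint stands for the part that bears it (a point fixed in the world has none). Each returns a list of dicts, best first, with "score" (0 to 1); they miss things now and then, are a little off and sometimes report something else, mostly with a low value. They report only what shows in the picture. A call takes as long as a camera call.
- bot.find_in(camera, query): "position" ([x, y, z] in m, in world coordinates, good to about 4 mm: the middle of the surface that is visible of it).
The state is a dict: "clock": time; "qpos": joint angles; "qd": joint speeds; "joint_efforts": joint torques, N m; "position": TCP position; "tool_rot": TCP orientation; "force": force on the tool from outside, world axes, zero at the start; "moment": the same for the moment, N m; "grip_width": finger opening in m; "finger_force": force on a finger pad.
Only numpy, scipy, OpenCV 4.12 (cv2) and the standard library are available. Lean on these libraries where they do the work, as an engineer would, in place of code of your own. Each camera call takes 0.05 s, during which the arm holds its last target. There are 200 camera calls.

## Task

The longer square tube offcut is to be checked for length in the bench caliper. Slide the caliper's jaw back, put the shorter offcut that was left in it into the black parts tray, lay the longer offcut flat and square between the jaws, then slide the jaw gently up, without cocking it, until the tube is held between both jaws with no gap, and let go. Do not disturb either carton or the loose bracket.

Things in the scene. Friction and masses are not known exactly. Their poses are not given: they have to be found in the camera images.
- caliper: bench caliper, fixed; grey bed 200 x 112 x 10 mm; origin under its centre, z up. x: along the beam, the way the jaw opens; y: from beam to free side. Fixed jaw at the -x end: its face is the plane x = -75 mm, y = -16 to 42 mm, top z = 34 mm, jaw 20 mm thick. Beam 16 mm wide, top z = 20 mm, along y = -35 mm. Bed top z = 10 mm; parts lie on it at about y = 15 mm
- slider (a joint): clear gap between the two jaw faces in m, 0 (shut) to 0.15 (fully open); slides with about 3 N of friction and stays where it is left. The sliding jaw's face is the plane x = -75 mm + this value in the caliper's frame
- thumb (a point): centre of the black thumb block over the beam, by which the sliding jaw is held: block 22 mm (caliper's x) x 20 mm (y) x 42 mm tall, z = 30 to 72 mm above the worktop; this point at z = 55 mm, y = -35 mm in the caliper's frame, 19 mm behind the sliding jaw's face. Axes as the caliper's
- blade (a joint): cocking of the sliding jaw's blade on its carriage (about the vertical, at the beam), rad; 0 = parallel to the fixed jaw. Springy, about 10 N m/rad, at most 0.15: it cocks when pushed at its tip or pressed hard on a part
- jaw_pad: ground steel face of the sliding jaw, 58 mm long (caliper's y = -16 to 42 mm), z = 12 to 33 mm; the blade is 14 mm thick in all. Origin on the jaw face's plane over the middle of the beam, z = 0
- short_tube: shorter galvanised square tube offcut, 25 x 90 x 25 mm, 0.2 kg, lying between the caliper's jaws at the start; origin at the centre of its underside, its y axis along its length
- long_tube: longer galvanised square tube offcut, 25 x 110 x 25 mm, 0.12 kg, lying on the worktop; origin at the centre of its underside, its y axis along its length
- tray: black open parts tray, 77 x 152 mm outside, 43 mm high, walls 5 to 8 mm thick, floor 8 mm up, fixed on the worktop; origin at the centre of its underside, y along its length
- carton: low closed cardboard carton, 65 x 70 x 55 mm high, bystander; origin at the centre of its underside
- tall_carton: tall closed cardboard carton, 67 x 75 x 80 mm high, bystander; origin at the centre of its underside
- bracket: bent L-shaped metal bracket, 42 x 81 mm foot, upright flange 48 mm high at one end, bystander; origin at the centre of its underside

How it is judged:
On the way, in this order (a step that is already met when the one before it is completed fails the run):
1. the longer tube lies on the bed between the open jaws (z of long_tube in the frame of caliper between 0.008 and 0.0125 m and x of long_tube in the frame of caliper between -0.035 and 0.035 m and y of long_tube in the frame of caliper between -0.005 and 0.035 m and value of joint slider above 0.1125 m), for 0.2 s.
2. the sliding jaw is brought into contact with the tube (contact force between jaw_pad and long_tube above 0.8 N and value of joint slider below 0.1122 m), for 0.05 s.
At the end, for the whole second after the job is handed in: The longer tube lies flat on the caliper's bed, square to the jaws (within 0.05 rad), across the jaws' length, held with no gap: jaw opening 110 mm within 2 mm, tube against the fixed jaw, blade cocked less than 0.03 rad; the shorter tube rests inside the tray; all at rest (value of joint slider between 0.108 and 0.112 m and value of joint blade between -0.03 and 0.03 rad and angle between the y axis of long_tube and the x axis of caliper, either way round below 0.05 rad and x of long_tube in the frame of caliper between -0.0225 and -0.0175 m and y of long_tube in the frame of caliper between -0.002 and 0.031 m and z of long_tube in the frame of caliper between 0.008 and 0.0125 m and linear speed of each of long_tube, short_tube below 0.01 m/s and x of short_tube in the frame of tray between -0.03 and 0.03 m and y of short_tube in the frame of tray between -0.06 and 0.06 m and z of short_tube in the frame of tray between -0.005 and 0.04 m); the robot touches nothing.
It fails at once if the sliding jaw is cocked by more than 0.1 rad (value of joint blade above 0.1 rad or value of joint blade below -0.1 rad).
It fails at once if the tube is squeezed with more than 30 N (contact force between jaw_pad and long_tube above 30 N).
It fails at once if a carton or the bracket is disturbed (moved 20 mm or tipped) (distance of any of carton, bracket, tall_carton from where it was at the start of the episode above 0.02 m or angle between any of carton, bracket, tall_carton's own z axis and vertical above 0.3 rad).
It also fails if it takes over 72 s, if anything falls off the work surface, if the arm or the gripper's body presses on something with over 40 N, if the wrist force passes 120 N, or if a joint passes its speed limit or range.

## Working session

There is one attempt and no reset: what is moved stays moved. The work goes in short steps, Python scripts to look and compute and a tool call to move; the robot and the scene stay as the last step left them, time stands still between calls to the robot, and variables do not carry over. Pictures are saved under pics/ and viewed, at most 10 in all, crops included, and the job is handed in when it is done.

Besides the shell and the picture viewer there is one more tool, called after "Call:" as name(argument=value, ...) on one line, values as JSON. apply_moves: Moves the arm, as the interface text tells. Its arguments: {"type":"object","properties":{"claw":{"type":"array"},"xyz":{"type":"array"},"twist":{"type":"array"},"force":{"type":"number"}},"required":["claw","xyz","twist"]}

```bash
mkdir -p pics
cat > h.py <<'E'
import numpy as np, cv2
from workcell import bot
def save(n,f):
    cv2.imwrite(f,cv2.cvtColor(n["img"],cv2.COLOR_RGB2BGR))
def K(f):
    h=f["img"].shape[0]; fl=h/2/np.tan(np.radians(f["vfov"])/2)
    return np.array([[fl,0,f["cx"]],[0,fl,f["cy"]],[0,0,1.]])
def ray(f,px):
    p=cv2.undistortPoints(np.array(px,float).reshape(-1,1,2),K(f),np.array(f["distortion"],float)).reshape(-1,2)
    V=np.array(f["view"]); R=V[:3,:3]; o=-R.T@V[:3,3]
    d=np.c_[p[:,0],-p[:,1],-np.ones(len(p))]@R
    return o,d
def at_z(f,px,z):
    o,d=ray(f,px); z=np.broadcast_to(z,len(d))
    return o+d*((z-o[2])/d[:,2])[:,None]
def proj(f,P):
    V=np.array(f["view"]); c=np.asarray(P,float).reshape(-1,3)@V[:3,:3].T+V[:3,3]
    c=c*[1,-1,-1]
    return cv2.projectPoints(c,np.zeros(3),np.zeros(3),K(f),np.array(f["distortion"],float))[0].reshape(-1,2)
E
python3 - <<'E'
from h import *
np.set_printoptions(precision=4,suppress=True)
s=bot.observe(); print(s["clock"],s["position"],s["tool_rot"],s["force"])
for c in ("top","side"):
    f=bot.grab_frame(c); save(f,f"pics/{c}0.png")
    V=np.array(f["view"]); print(c,f["vfov"],-V[:3,:3].T@V[:3,3])
    for q in ("caliper","thumb","jaw_pad","short_tube","long_tube","tray","carton","tall_carton","bracket"):
        print(q,[(np.round(r["position"],3).tolist(),round(r["score"],2)) for r in bot.find_in(c,q)[:2]])
E
```

```text
0.0 [ 0.1574 -0.6045  0.2307] [-3.1405  0.0001  0.2548] [ 0.1074  0.1848 -0.0793]
top 49.93029135837358 [ 0.2339 -0.2159  0.9617]
caliper [([0.385, -0.201, 0.012], 0.84)]
thumb [([0.396, -0.162, 0.034], 0.64)]
jaw_pad []
short_tube [([0.393, -0.163, 0.033], 0.66), ([0.385, -0.244, 0.034], 0.56)]
long_tube [([0.598, -0.184, 0.031], 0.92)]
tray [([0.487, -0.397, 0.017], 0.7)]
carton [([0.287, -0.388, 0.052], 0.94)]
tall_carton [([0.286, -0.248, 0.077], 0.77)]
bracket [([0.381, -0.004, 0.001], 0.64)]
side 42.1547780642029 [ 0.6732 -1.1153  0.6629]
caliper [([0.404, -0.231, 0.017], 0.75)]
thumb [([0.403, -0.165, 0.03], 0.85)]
jaw_pad [([0.373, -0.182, 0.022], 0.63)]
short_tube [([0.388, -0.247, 0.034], 0.58)]
long_tube [([0.606, -0.2, 0.02], 0.87), ([0.402, -0.017, 0.003], 0.54)]
tray [([0.484, -0.397, 0.029], 0.78)]
carton [([0.3, -0.405, 0.054], 0.7)]
tall_carton [([0.295, -0.269, 0.055], 0.58), ([0.403, -0.17, 0.032], 0.43)]
bracket [([0.401, -0.016, 0.004], 0.8)]
```

View pics/top0.png

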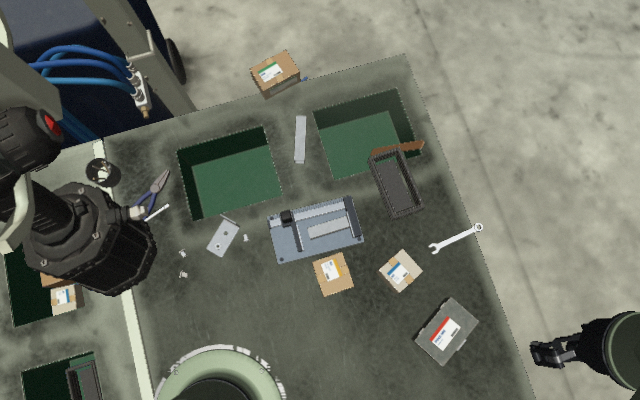

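View pics/side0.png

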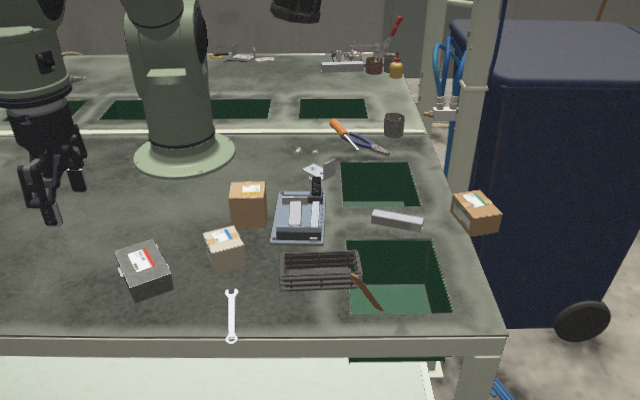

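Run:
```python
import cv2
a=cv2.imread("pics/top0.png")[105:275,180:440]
cv2.imwrite("pics/c1.png",cv2.resize(a,None,fx=3,fy=3,interpolation=cv2.INTER_CUBIC))
```

```text
(no output)
```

View pics/c1.png

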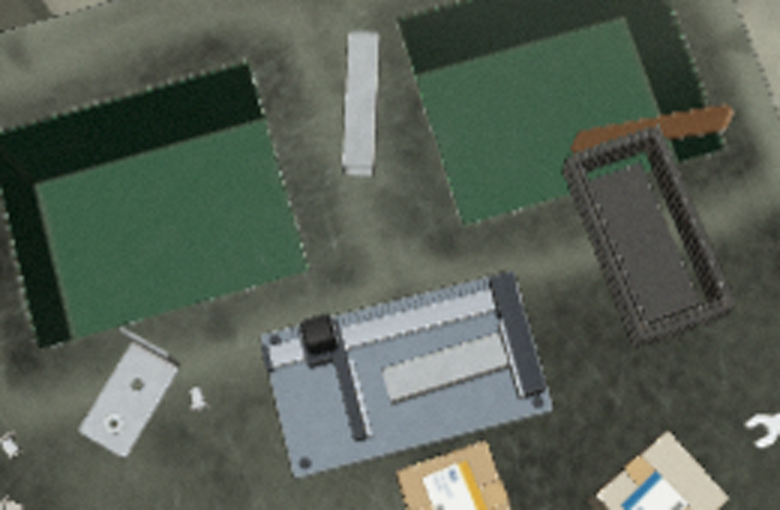

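Run:
```python
from h import *
np.set_printoptions(precision=4,suppress=True)
f=bot.grab_frame("top")
def P(c,z): return at_z(f,np.array(c,float)/3+[180,105],z)
A=np.array([[.1,-.056],[.1,.056],[-.1,.056],[-.095,.042],[-.075,.042]])
W=np.r_[P([(263,335),(293,477),(551,408)],.01),P([(545,392),(527,397)],.034)][:,:2]
a=A-A.mean(0);w=W-W.mean(0)
th=np.arctan2((a[:,0]*w[:,1]-a[:,1]*w[:,0]).sum(),(a*w).sum())
R=np.array([[np.cos(th),-np.sin(th)],[np.sin(th),np.cos(th)]]);t=W.mean(0)-R@A.mean(0)
print("cal",t,th,"res",(A@R.T+t-W)*1000)
# slider: thumb top corners z=.072, jaw
for n,c,z in (("thumb",[(300,323),(333,316),(334,345),(303,351)],.072),("blade",[(337,350),(347,348),(353,440),(367,437)],.033)):
    print(n,(P(c,z)[:,:2]-t)@R)
print("short",(P([(384,370),(500,333),(508,364),(391,402)],.035)[:,:2]-t)@R, P([(384,370),(500,333),(508,364),(391,402)],.035).mean(0))
l=P([(350,32),(378,32),(373,165),(344,163)],.025);print("long",l,l.mean(0))
y=P([(563,158),(660,128),(733,305),(640,340)],.043);print("tray",y,y.mean(0))
```

```text
cal [ 0.3875 -0.2127] 1.7893331420153578 res [[ 1.5715  2.3569]
 [-0.9234 -0.5376]
 [-2.4421 -3.7751]
 [ 1.4534 -2.1675]
 [ 0.3406  4.1233]]
thumb [[ 0.0664 -0.0426]
 [ 0.0427 -0.0417]
 [ 0.0469 -0.0213]
 [ 0.0689 -0.0225]]
blade [[ 0.0463 -0.0247]
 [ 0.0389 -0.0243]
 [ 0.0506  0.0421]
 [ 0.0403  0.0425]]
short [[ 0.0166 -0.0015]
 [-0.0722 -0.007 ]
 [-0.0719  0.0166]
 [ 0.0174  0.0225]] [ 0.386  -0.2412  0.035 ]
long [[ 0.6552 -0.1763  0.025 ]
 [ 0.6544 -0.1982  0.025 ]
 [ 0.5452 -0.1917  0.025 ]
 [ 0.5476 -0.1696  0.025 ]] [ 0.6006 -0.1839  0.025 ]
tray [[ 0.5402 -0.3345  0.043 ]
 [ 0.5616 -0.409   0.043 ]
 [ 0.4237 -0.4522  0.043 ]
 [ 0.4    -0.3823  0.043 ]] [ 0.4814 -0.3945  0.043 ]
```

Call:
apply_moves(claw=[0.06, 0.06, 0.06, 0.06, 0.06, 0.06, 0.06, 0.06, 0.06, 0.06, 0.06, 0.06, 0.06, 0.06, 0.06, 0.06, 0.06, 0.06], xyz=[[0.024, -0.0223, -0.002], [0.024, -0.0223, -0.002], [0.024, -0.0223, -0.002], [0.024, -0.0223, -0.002], [0.024, -0.0223, -0.002], [0.024, -0.0223, -0.002], [0.024, -0.0223, -0.002], [0.024, -0.0223, -0.002], [0.024, -0.0223, -0.002], [0.024, -0.0223, -0.002], [0.024, -0.0223, -0.002], [0.024, -0.0223, -0.002], [0.024, -0.0223, -0.002], [0.024, -0.0223, -0.002], [0.024, -0.0223, -0.002], [0, 0, 0], [0, 0, 0], [0, 0, 0]], twist=[[0, 0, 0], [0, 0, 0], [0, 0, 0], [0, 0, 0], [0, 0, 0], [0, 0, 0], [0, 0, 0], [0, 0, 0], [0, 0, 0], [0, 0, 0], [0, 0, 0], [0, 0, 0], [0, 0, 0], [0, 0, 0], [0, 0, 0], [0, 0, 0], [0, 0, 0], [0, 0, 0]])

```text
clock: 2.85
position: [0.4212, -0.1911, 0.2613]
tool_rot: [3.141, 0.0, 0.254]
force: [-0.3, 0.5, 0.4]
grip_width: 0.06
finger_force: 0.0
```

Run:
```python
from h import *
np.set_printoptions(precision=4,suppress=True)
s=bot.observe(); print(s["clock"],s["position"],s["tool_rot"],s["qpos"])
f=bot.grab_frame("wrist"); V=np.array(f["view"]); print(f["vfov"],-V[:3,:3].T@V[:3,3],V[:3,:3])
print(f["distortion"])
save(f,"pics/w0.png"); np.savez("w0.npz",**f)
```

```text
2.85 [ 0.4212 -0.1911  0.2613] [3.1414 0.0003 0.2538] [ 0.5136  0.2348 -0.2562  1.9638  0.0728  0.9518 -1.0951]
67.28937923396109 [ 0.4978 -0.17    0.4037] [[ 0.2506 -0.9681 -0.0008]
 [ 0.921   0.2387 -0.3079]
 [ 0.2982  0.0765  0.9514]]
[-0.0465  0.      0.      0.      0.    ]
```

View pics/w0.png

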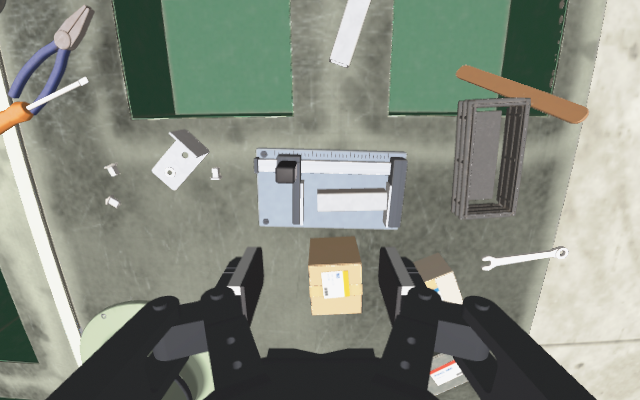

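Run:
```python
import cv2
a=cv2.imread("pics/w0.png")[90:240,240:440]
cv2.imwrite("pics/c2.png",cv2.resize(a,None,fx=4,fy=4,interpolation=cv2.INTER_CUBIC))
a=cv2.imread("pics/w0.png")[80:230,420:620]
```

```text
(no output)
```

View pics/c2.png

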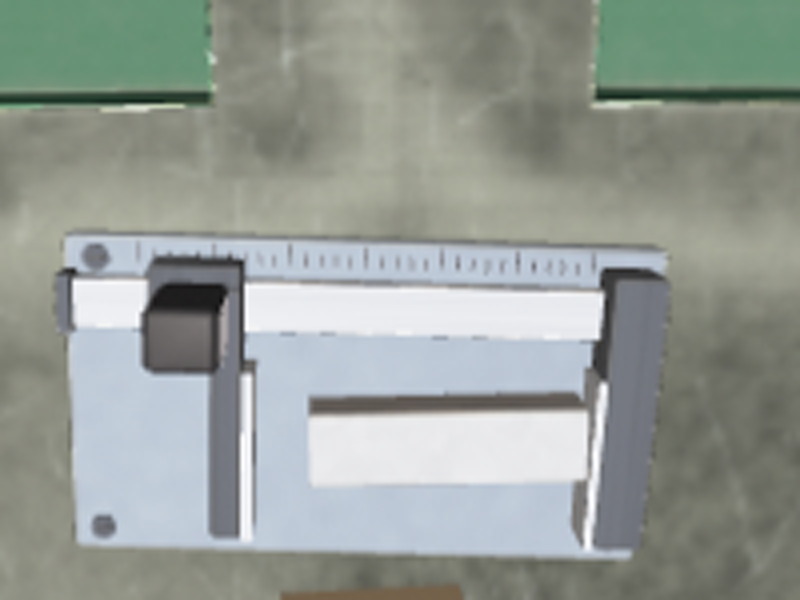

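```bash
cat >> h.py <<'E'
def fit(A,W):
    a=A-A.mean(0);w=W-W.mean(0)
    th=np.arctan2((a[:,0]*w[:,1]-a[:,1]*w[:,0]).sum(),(a*w).sum())
    R=np.array([[np.cos(th),-np.sin(th)],[np.sin(th),np.cos(th)]]);return W.mean(0)-R@A.mean(0),th,R
E
python3 - <<'E'
from h import *
np.set_printoptions(precision=4,suppress=True)
f=np.load("w0.npz")
def P(c,z): return at_z(f,np.array(c,float)/4+[240,90],z)
A=np.array([[.1,-.056],[-.1,-.056],[.1,.056],[-.1,.056]])
W=P([(66,233),(664,250),(78,544),(633,556)],.01)[:,:2]
t,th,R=fit(A,W); print("cal",t,th,(A@R.T+t-W)*1000)
T=P([(145,308),(214,308),(214,372),(143,371)],.072)[:,:2]; print("thumb",(T-t)@R,T.mean(0))
B=P([(243,362),(240,540)],.033)[:,:2];print("face",(B-t)@R,(P([(254,362),(252,540)],.012)[:,:2]-t)@R)
S=P([(310,412),(588,408),(587,483),(310,487)],.035)[:,:2];print("short",(S-t)@R,S.mean(0))
def Q(c,z): return at_z(f,np.array(c,float),z)[:,:2]
Y=Q([(460,99),(530,97),(516,219),(455,215)],.043);print("tray",Y,Y.mean(0))
print("carton top",Q([(309,265),(362,265),(362,313),(312,315)],.08))
for q in ("short_tube","tray","thumb"): print(q,[(np.round(r["position"],3).tolist(),round(r["score"],2)) for r in bot.find_in("wrist",q)[:2]])
E
```

```text
cal [ 0.3898 -0.2113] 1.7997352645519766 [[ 0.4003  1.676 ]
 [ 1.8491 -1.5898]
 [-1.2867  1.0756]
 [-0.9626 -1.1618]]
thumb [[ 0.064  -0.044 ]
 [ 0.0446 -0.0445]
 [ 0.0446 -0.0259]
 [ 0.0649 -0.0257]] [ 0.4115 -0.1502]
face [[ 0.0388 -0.019 ]
 [ 0.0396  0.0422]] [[ 0.0364 -0.0137]
 [ 0.0367  0.051 ]]
short [[ 0.0172 -0.0035]
 [-0.0719 -0.0071]
 [-0.0739  0.0185]
 [ 0.0166  0.0221]] [ 0.3888 -0.2402]
tray [[ 0.5428 -0.3244]
 [ 0.5674 -0.4042]
 [ 0.4227 -0.4548]
 [ 0.4076 -0.373 ]] [ 0.4851 -0.3891]
carton top [[ 0.311  -0.2035]
 [ 0.3272 -0.2662]
 [ 0.2592 -0.2872]
 [ 0.2399 -0.225 ]]
short_tube [([0.37, -0.174, 0.032], 0.68), ([0.39, -0.239, 0.035], 0.66)]
tray [([0.492, -0.403, 0.028], 0.95), ([0.404, -0.196, 0.011], 0.6)]
thumb [([0.401, -0.16, 0.034], 0.92)]
```

Call:
apply_moves(claw=[0.06, 0.06, 0.06, 0.06, 0.06, 0.06, 0.06, 0.06, 0.06, 0.06, 0.06, 0.06], xyz=[[0, -0.021, 0], [0, -0.021, 0], [0, 0, 0.027], [0, 0, 0.027], [0, 0, 0.027], [0, 0, 0.027], [0, 0, 0.027], [0, 0, 0.027], [0, 0, 0.027], [0, 0, 0.02], [0, 0, 0.01], [0, 0, 0]], twist=[[0, 0, 0.025], [0, 0, 0], [0, 0, 0], [0, 0, 0], [0, 0, 0], [0, 0, 0], [0, 0, 0], [0, 0, 0], [0, 0, 0], [0, 0, 0], [0, 0, 0], [0, 0, 0]])

```text
clock: 4.25
position: [0.411, -0.1496, 0.0415]
tool_rot: [-3.141, 0.002, 0.23]
force: [-0.4, 0.1, 1.7]
grip_width: 0.06
finger_force: 0.0
```

Call:
apply_moves(claw=[0.015, 0.015, 0.015, 0.015, 0.015, 0.015, 0.015, 0.015], xyz=[[0, 0, 0], [0, 0, 0], [0, 0, 0], [0, 0, 0], [0, 0, 0], [0, 0, 0], [0, 0, 0], [0, 0, 0]], twist=[[0, 0, 0], [0, 0, 0], [0, 0, 0], [0, 0, 0], [0, 0, 0], [0, 0, 0], [0, 0, 0], [0, 0, 0]], force=20)

```text
clock: 5.05
position: [0.412, -0.1499, 0.0432]
tool_rot: [3.141, -0.001, 0.229]
force: [-1.5, -0.3, 10.1]
grip_width: 0.0219
finger_force: 23.0
```

Call:
apply_moves(claw=[0.015, 0.015, 0.015, 0.015, 0.015, 0.015, 0.015, 0.015], xyz=[[0, 0, -0.003], [0, -0.004, 0], [0, -0.008, 0], [0, -0.008, 0], [0, -0.008, 0], [0, -0.004, 0], [0, 0, 0], [0, 0, 0]], twist=[[0, 0, 0], [0, 0, 0], [0, 0, 0], [0, 0, 0], [0, 0, 0], [0, 0, 0], [0, 0, 0], [0, 0, 0]])

```text
clock: 5.85
position: [0.4042, -0.1181, 0.0455]
tool_rot: [-3.141, 0.0, 0.23]
force: [-1.1, 2.1, 5.6]
grip_width: 0.0216
finger_force: 25.7
```

Call:
apply_moves(claw=[0.055, 0.055, 0.055, 0.055, 0.055, 0.055, 0.055, 0.055, 0.055, 0.055, 0.055, 0.055], xyz=[[0, 0, 0], [0, 0, 0], [0, 0, 0], [0, 0, -0.015], [0, 0, -0.035], [0, 0, -0.035], [0, 0, -0.035], [-0.0085, 0.0231, 0], [-0.0085, 0.0231, 0], [-0.0085, 0.0231, 0], [-0.0085, 0.0231, 0], [-0.0085, 0.0231, 0]], twist=[[0, 0, 0], [0, 0, 0], [0, 0, 0], [0, 0, 0], [0, 0, 0], [0, 0, 0], [0, 0, 0], [0, 0, 0], [0, 0, 0], [0, 0, 0], [0, 0, 0], [0, 0, 0]])

```text
clock: 7.05
position: [0.3888, -0.2417, 0.1653]
tool_rot: [3.142, -0.0, 0.23]
force: [0.4, -0.2, -1.1]
grip_width: 0.055
finger_force: 0.0
```

Call:
apply_moves(claw=[0.05, 0.05, 0.05, 0.05, 0.05, 0.05, 0.05, 0.05, 0.05, 0.05, 0.05, 0.05, 0.05], xyz=[[0, 0, 0], [0, 0, 0], [0, 0, 0], [0, 0, 0], [0, 0, 0], [0, 0, 0], [0, 0, 0], [0, 0, 0], [0, 0, 0], [0, 0, 0], [0, 0, 0], [0, 0, 0], [0, 0, 0]], twist=[[0, 0, 0.14], [0, 0, 0.14], [0, 0, 0.14], [0, 0, 0.14], [0, 0, 0.14], [0, 0, 0.14], [0, 0, 0.14], [0, 0, 0.14], [0, 0, 0.14], [0, 0, 0.14], [0, 0, 0.13], [0, 0, 0], [0, 0, 0]])

```text
clock: 8.35
position: [0.3892, -0.2405, 0.1653]
tool_rot: [3.142, -0.0, -1.296]
force: [-0.2, 0.3, 0.3]
grip_width: 0.0499
finger_force: 0.0
```

Run:
```python
from h import *
np.set_printoptions(precision=4,suppress=True)
s=bot.observe(); print(s["clock"],s["position"],s["tool_rot"],s["qpos"])
f=bot.grab_frame("wrist"); np.savez("w1.npz",**f)
save(f,"pics/w1.png")
for q in ("short_tube","long_tube","tray","thumb"): print(q,[(np.round(r["position"],3).tolist(),round(r["score"],2)) for r in bot.find_in("wrist",q)[:2]])
```

```text
8.35 [ 0.3892 -0.2405  0.1653] [ 3.1415 -0.0001 -1.2959] [ 0.306   0.3603  0.1472  2.0977 -0.0813  0.6888 -2.36  ]
short_tube [([0.39, -0.242, 0.036], 0.86)]
long_tube [([0.598, -0.187, 0.03], 0.62), ([0.387, -0.135, 0.032], 0.51)]
tray [([0.486, -0.365, 0.034], 0.64)]
thumb [([0.384, -0.135, 0.033], 0.97)]
```

View pics/w1.png

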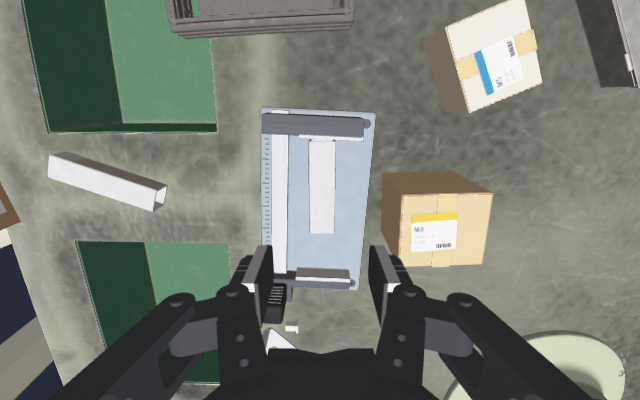

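Run:
```python
from h import *
np.set_printoptions(precision=4,suppress=True)
f=np.load("w1.npz")
def Q(c,z): return at_z(f,np.array(c,float),z)[:,:2]
S=Q([(309,139),(335,139),(333,234),(308,233)],.035);print("short",S,S.mean(0)); d=S[0]+S[1]-S[2]-S[3];print(np.arctan2(-d[1],-d[0]))
W=Q([(262,108),(375,114),(357,291)],.01);t,th,R=fit(np.array([[-.1,-.056],[-.1,.056],[.1,.056]]),W);print(t,th)
L=Q([(49,175),(55,153),(166,185),(156,211)],[.0,.025,.025,.0]);print("long",L,L.mean(0))
```

```text
short [[ 0.4123 -0.2819]
 [ 0.3898 -0.2882]
 [ 0.3652 -0.1984]
 [ 0.3894 -0.1927]] [ 0.3892 -0.2403]
1.830560581094573
[ 0.3892 -0.21  ] 1.7895358219287747
long [[ 0.6772 -0.1654]
 [ 0.6494 -0.2022]
 [ 0.5368 -0.1997]
 [ 0.5554 -0.1565]] [ 0.6047 -0.181 ]
```

Call:
apply_moves(claw=[0.038, 0.038, 0.038, 0.038, 0.038, 0.038, 0.038, 0.038, 0.018, 0.018, 0.018, 0.018, 0.018], xyz=[[0, 0, 0.027], [0, 0, 0.027], [0, 0, 0.027], [0, 0, 0.027], [0, 0, 0.02], [0, 0, 0.01], [0, 0, 0.005], [0, 0, 0], [0, 0, 0], [0, 0, 0], [0, 0, 0], [0, 0, 0], [0, 0, 0]], twist=[[0, 0, 0], [0, 0, 0], [0, 0, 0], [0, 0, 0], [0, 0, 0], [0, 0, 0], [0, 0, 0], [0, 0, 0], [0, 0, 0], [0, 0, 0], [0, 0, 0], [0, 0, 0], [0, 0, 0]], force=40)

```text
clock: 9.9
position: [0.3895, -0.2408, 0.0232]
tool_rot: [-3.141, -0.001, -1.3]
force: [-0.8, 0.9, 8.9]
grip_width: 0.0242
finger_force: 40.5
```

Call:
apply_moves(claw=[0.018, 0.018, 0.018, 0.018, 0.018, 0.018, 0.018, 0.018, 0.018, 0.018, 0.018, 0.018, 0.018], xyz=[[0, 0, -0.01], [0, 0, -0.02], [0, 0, -0.03], [0, 0, -0.03], [0, 0, -0.03], [0, 0, -0.02], [0.02875, -0.0074, 0], [0.02875, -0.0074, 0], [0.02875, -0.0074, 0], [0.02875, -0.0074, 0], [0.02875, -0.0074, 0], [0.02875, -0.0074, 0], [0, 0, 0]], twist=[[0, 0, 0], [0, 0, 0], [0, 0, 0], [0, 0, 0], [0, 0, 0], [0, 0, 0], [0, 0, 0], [0, 0, 0], [0, 0, 0], [0, 0, 0], [0, 0, 0], [0, 0, 0], [0, 0, 0]])

```text
clock: 11.2
position: [0.4787, -0.3978, 0.1631]
tool_rot: [-3.141, -0.002, -1.302]
force: [-1.0, 0.1, -1.9]
grip_width: 0.0238
finger_force: 39.6
```

Call:
apply_moves(claw=[0.018, 0.018, 0.018, 0.018, 0.018, 0.018, 0.018, 0.018, 0.018, 0.018, 0.018, 0.018, 0.018, 0.018, 0.018], xyz=[[0, 0, 0], [0, 0, 0], [0, 0, 0], [0, 0, 0], [0, 0, 0], [0, 0, 0], [0, 0, 0], [0, 0, 0], [0, 0, 0], [0, 0, 0], [0, 0, 0], [0, 0, 0], [0, 0, 0], [0, 0, 0], [0, 0, 0]], twist=[[0, 0, -0.136], [0, 0, -0.136], [0, 0, -0.136], [0, 0, -0.136], [0, 0, -0.136], [0, 0, -0.136], [0, 0, -0.136], [0, 0, -0.136], [0, 0, -0.136], [0, 0, -0.136], [0, 0, -0.136], [0, 0, -0.136], [0, 0, 0], [0, 0, 0], [0, 0, 0]])

```text
clock: 12.7
position: [0.4779, -0.3949, 0.1626]
tool_rot: [3.141, 0.0, 0.329]
force: [-0.8, 0.4, -1.7]
grip_width: 0.0236
finger_force: 39.7
```

Run:
```python
from h import *
np.set_printoptions(precision=4,suppress=True)
s=bot.observe(); print(s["clock"],s["position"],s["tool_rot"],s["grip_width"],s["qpos"])
f=bot.grab_frame("wrist"); np.savez("w2.npz",**f)
save(f,"pics/w2.png")
```

```text
12.7 [ 0.4779 -0.3949  0.1626] [3.1414 0.0003 0.3285] 0.023647072654702946 [ 0.7724  0.5992 -0.2625  1.668   0.1885  0.8992 -0.8063]
```

View pics/w2.png

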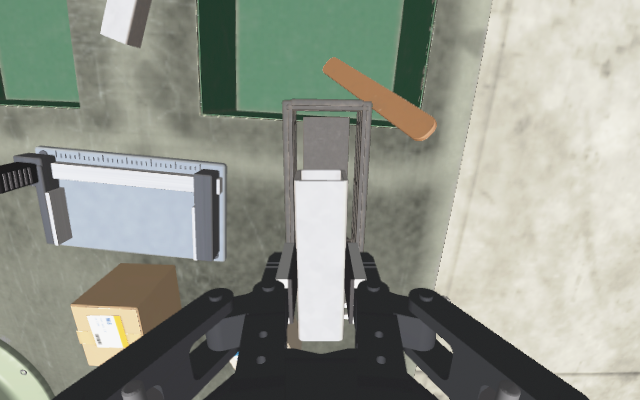

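Run:
```python
from h import *
np.set_printoptions(precision=4,suppress=True)
f=np.load("w2.npz")
def Q(c,z): return at_z(f,np.array(c,float),z)[:,:2]
T=Q([(283,102),(372,103),(366,242)],.043);print(T)
a=T.mean(0)*0+(T[0]+T[1])/2; u=np.array([np.cos(.335),np.sin(.335)]);print("centre",a-u*.076)
W=Q([(37,149),(226,164),(224,262)],.01);t,th,R=fit(np.array([[.1,-.056],[-.1,-.056],[-.1,.056]]),W);print(t,th)
F=Q([(52,191),(57,245)],.033);print("face",(F-t)@R)
```

```text
[[ 0.5432 -0.3381]
 [ 0.5664 -0.4087]
 [ 0.4457 -0.4506]]
centre [ 0.483  -0.3984]
[ 0.3892 -0.2131] 1.8023896219692372
face [[ 0.0668 -0.0191]
 [ 0.0726  0.0405]]
```

Call:
apply_moves(claw=[0.018, 0.018, 0.018, 0.018, 0.018, 0.018, 0.028, 0.032, 0.036, 0.04, 0.045, 0.045, 0.045, 0.045, 0.045, 0.045, 0.045], xyz=[[0, 0.002, 0.026], [0, 0, 0.026], [0, 0, 0.026], [0, 0, 0.026], [0, 0, 0.012], [0, 0, 0], [0, 0, 0], [0, 0, 0], [0, 0, 0], [0, 0, 0], [0, 0, 0], [0, 0, 0], [0, 0, -0.02], [0, 0, -0.03], [0, 0, -0.03], [0, 0, -0.03], [0, 0, -0.01]], twist=[[0, 0, 0], [0, 0, 0], [0, 0, 0], [0, 0, 0], [0, 0, 0], [0, 0, 0], [0, 0, 0], [0, 0, 0], [0, 0, 0], [0, 0, 0], [0, 0, 0], [0, 0, 0], [0, 0, 0], [0, 0, 0], [0, 0, 0], [0, 0, 0], [0, 0, 0]])

```text
clock: 14.45
position: [0.4796, -0.3975, 0.1694]
tool_rot: [3.139, -0.002, 0.332]
force: [0.2, -0.2, 1.1]
grip_width: 0.0452
finger_force: 0.0
```

Call:
apply_moves(claw=[0.05, 0.05, 0.05, 0.05, 0.05, 0.05, 0.05, 0.05, 0.05, 0.05, 0.05, 0.05, 0.05], xyz=[[0.0232, -0.0202, 0], [0.0232, -0.0202, 0], [0.0232, -0.0202, 0], [0.0232, -0.0202, 0], [0.0232, -0.0202, 0], [0.0232, -0.0202, 0], [0.0232, -0.0202, 0], [0.0232, -0.0202, 0], [0, 0, 0], [0, 0, 0], [0, 0, 0], [0, 0, 0], [0, 0, 0]], twist=[[0, 0, 0], [0, 0, 0], [0, 0, 0], [0, 0, 0], [0, 0, 0], [0, 0, 0], [0, 0, 0], [0, 0, 0], [0, 0, 0.13], [0, 0, 0.13], [0, 0, 0.13], [0, 0, 0], [0, 0, 0]])

```text
clock: 15.75
position: [0.6015, -0.1834, 0.166]
tool_rot: [3.142, 0.0, -0.054]
force: [-0.1, 0.3, 0.1]
grip_width: 0.0505
finger_force: 0.0
```

Run:
```python
from h import *
np.set_printoptions(precision=4,suppress=True)
s=bot.observe(); print(s["clock"],s["position"],s["tool_rot"],s["grip_width"],s["qpos"])
f=bot.grab_frame("wrist"); np.savez("w3.npz",**f)
save(f,"pics/w3.png")
print([(np.round(r["position"],3).tolist(),round(r["score"],2)) for r in bot.find_in("wrist","long_tube")[:2]])
g=bot.grab_frame("side")
print([(np.round(r["position"],3).tolist(),round(r["score"],2)) for r in bot.find_in("side","short_tube")[:2]])
```

```text
15.75 [ 0.6015 -0.1834  0.166 ] [ 3.1415  0.0004 -0.054 ] 0.05046706232682011 [ 0.3236  0.6026 -0.1819  1.6431  0.1305  0.9081 -1.5322]
[([0.605, -0.184, 0.025], 0.87), ([0.422, -0.185, 0.013], 0.35)]
[([0.477, -0.399, 0.031], 0.6)]
```

View pics/w3.png

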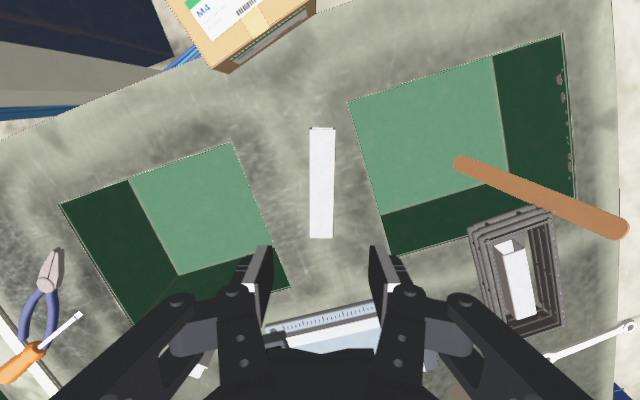

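Run:
```python
from h import *
np.set_printoptions(precision=4,suppress=True)
f=np.load("w3.npz")
g=f["img"][100:260,280:360].astype(int).min(2)>190
ys,xs=np.nonzero(g); xs=xs+280;ys=ys+100; print(xs.min(),xs.max(),ys.min(),ys.max())
r=cv2.minAreaRect(np.c_[xs,ys].astype(np.float32));print(r)
c=at_z(f,cv2.boxPoints(r),.025)[:,:2];print(c,c.mean(0))
S=at_z(f,[(310,129),(336,129),(333,239),(309,238)],.025)[:,:2];print(S,S.mean(0));d=S[0]+S[1]-S[2]-S[3];print(np.arctan2(d[1],d[0]),np.hypot(*d)/2)
```

```text
309 335 127 238
((320.6466979980469, 182.571533203125), (25.963491439819336, 110.95948028564453), 1.5481576919555664)
[[ 0.5478 -0.164 ]
 [ 0.6595 -0.1745]
 [ 0.6576 -0.1984]
 [ 0.5456 -0.1908]] [ 0.6026 -0.1819]
[[ 0.6575 -0.1751]
 [ 0.6562 -0.1991]
 [ 0.5448 -0.1917]
 [ 0.5473 -0.1669]] [ 0.6014 -0.1832]
-0.07067266111505675 0.11101197919698104
```

Call:
apply_moves(claw=[0.05, 0.05, 0.05, 0.05, 0.05, 0.05, 0.05, 0.05, 0.018, 0.018, 0.018, 0.018, 0.018, 0.018], xyz=[[0, -0.001, 0.027], [0, 0, 0.027], [0, 0, 0.027], [0, 0, 0.027], [0, 0, 0.027], [0, 0, 0.014], [0, 0, 0.005], [0, 0, 0], [0, 0, 0], [0, 0, 0], [0, 0, 0], [0, 0, 0], [0, 0, 0], [0, 0, 0]], twist=[[0, 0, 0.02], [0, 0, 0], [0, 0, 0], [0, 0, 0], [0, 0, 0], [0, 0, 0], [0, 0, 0], [0, 0, 0], [0, 0, 0], [0, 0, 0], [0, 0, 0], [0, 0, 0], [0, 0, 0], [0, 0, 0]])

```text
clock: 17.35
position: [0.6023, -0.1829, 0.0137]
tool_rot: [3.141, -0.002, -0.078]
force: [-2.4, -0.1, 6.3]
grip_width: 0.0237
finger_force: 39.7
```

Call:
apply_moves(claw=[0.018, 0.018, 0.018, 0.018, 0.018, 0.018, 0.018, 0.018, 0.018, 0.018, 0.018, 0.018, 0.018, 0.018, 0.018], xyz=[[0, 0, -0.01], [0, 0, -0.02], [0, 0, -0.03], [0, 0, -0.03], [0, 0, -0.03], [0, 0, -0.03], [-0.0275, 0.0079, 0], [-0.0275, 0.0079, 0], [-0.0275, 0.0079, 0], [-0.0275, 0.0079, 0], [-0.0275, 0.0079, 0], [-0.0275, 0.0079, 0], [-0.0275, 0.0079, 0], [-0.0275, 0.0079, 0], [0, 0, 0]], twist=[[0, 0, 0], [0, 0, 0], [0, 0, 0], [0, 0, 0], [0, 0, 0], [0, 0, 0], [0, 0, 0], [0, 0, 0], [0, 0, 0], [0, 0, 0], [0, 0, 0], [0, 0, 0], [0, 0, 0], [0, 0, 0], [0, 0, 0]])

```text
clock: 18.85
position: [0.374, -0.2294, 0.1632]
tool_rot: [3.141, 0.001, -0.081]
force: [-0.4, 0.1, -1.4]
grip_width: 0.0239
finger_force: 39.8
```

Call:
apply_moves(claw=[0.018, 0.018, 0.018, 0.018, 0.018, 0.018, 0.018, 0.018, 0.018, 0.018, 0.018, 0.018], xyz=[[0, 0, 0], [0, 0, 0], [0, 0, 0], [0, 0, 0], [0, 0, 0], [0, 0, 0], [0, 0, 0], [0, 0, 0], [0, 0, 0], [0, 0, 0], [0, 0, 0], [0, 0, 0]], twist=[[0, 0, 0.1264], [0, 0, 0.1264], [0, 0, 0.1264], [0, 0, 0.1264], [0, 0, 0.1264], [0, 0, 0.1264], [0, 0, 0.1264], [0, 0, 0.1264], [0, 0, 0.1264], [0, 0, 0.1264], [0, 0, 0], [0, 0, 0]])

```text
clock: 20.05
position: [0.3777, -0.2283, 0.1628]
tool_rot: [-3.141, -0.0, -1.338]
force: [0.2, 0.4, -1.5]
grip_width: 0.0237
finger_force: 39.8
```

Run:
```python
from h import *
np.set_printoptions(precision=4,suppress=True)
s=bot.observe(); print(s["clock"],s["position"],s["tool_rot"],s["grip_width"],s["qpos"])
f=bot.grab_frame("wrist"); np.savez("w4.npz",**f)
save(f,"pics/w4.png")
a=cv2.imread("pics/w4.png")[80:300,210:430]
cv2.imwrite("pics/c4.png",cv2.resize(a,(600,600),interpolation=cv2.INTER_CUBIC))
```

```text
20.05 [ 0.3777 -0.2283  0.1628] [-3.1408 -0.0004 -1.3378] 0.0236946254419275 [ 0.3166  0.3398  0.1143  2.1374 -0.0618  0.6665 -2.4357]
```

View pics/c4.png

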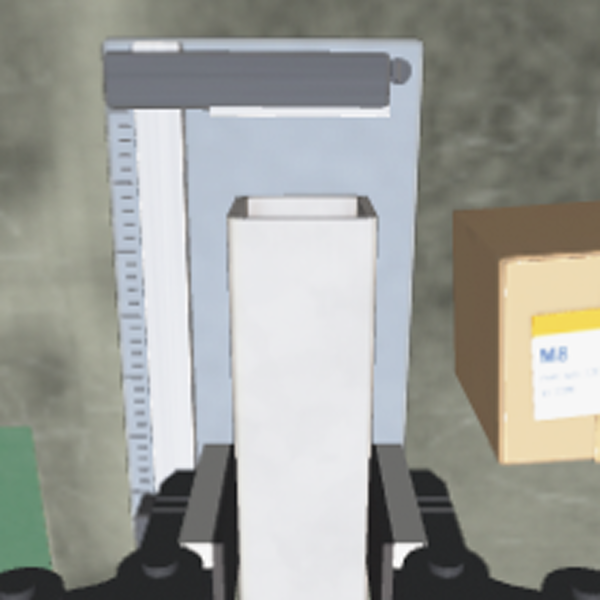

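Run:
```python
from h import *
np.set_printoptions(precision=4,suppress=True)
f=np.load("w4.npz")
def Q(c,z): return at_z(f,np.array(c,float)*220/600+[210,80],z)[:,:2]
A=np.array([[-.1,-.056],[-.1,.056],[-.075,-.016],[-.075,.042]])
W=np.r_[Q([(103,40),(423,40)],.01),Q([(210,107),(390,107)],.033)]
t,th,R=fit(A,W);print(t,th,(A@R.T+t-W)*1000)
d=Q([(185,107),(196,440)],.02);d=d[0]-d[1];print("beam edge ang",np.arctan2(d[1],d[0])+np.pi)
T=Q([(229,218),(378,218),(368,560),(239,560)],.174);print((T-t)@R,np.hypot(*(T[0]-T[1])));d=T[0]+T[1]-T[2]-T[3];print("tube ang",np.arctan2(d[1],d[0])+np.pi)
p=np.array([.3777,-.2283]);print("tcp in cal",(p-t)@R)
```

```text
[ 0.388  -0.2119] 1.8072004138700162 [[ 1.6352 -1.1873]
 [-0.4768 -2.31  ]
 [-0.6411  1.8514]
 [-0.5173  1.6459]]
beam edge ang 1.7942705063512117
[[-0.0668  0.0017]
 [-0.0667  0.0258]
 [-0.0025  0.0256]
 [-0.0026  0.0015]] 0.02409096376585585
tube ang 1.8040132191535403
tcp in cal [-0.0135  0.0138]
```

Call:
apply_moves(claw=[0.018, 0.018, 0.018, 0.018, 0.018, 0.018, 0.018, 0.018, 0.018], xyz=[[0, 0, 0.025], [0, 0, 0.025], [0, 0, 0.025], [0, 0, 0.025], [0, 0, 0.02], [0, 0, 0.01], [0, 0, 0.006], [0, 0, 0.002], [0, 0, 0]], twist=[[0, 0, 0], [0, 0, 0], [0, 0, 0], [0, 0, 0], [0, 0, 0], [0, 0, 0], [0, 0, 0], [0, 0, 0], [0, 0, 0]])

```text
clock: 21.0
position: [0.3776, -0.2286, 0.0247]
tool_rot: [-3.141, -0.0, -1.342]
force: [0.8, 0.3, -0.9]
grip_width: 0.0236
finger_force: 39.8
```

Call:
apply_moves(claw=[0.018, 0.018, 0.018, 0.018], xyz=[[0, 0, 0.0005], [0, 0, 0.0005], [0, 0, 0.0005], [0, 0, 0]], twist=[[0, 0, 0], [0, 0, 0], [0, 0, 0], [0, 0, 0]])

```text
clock: 21.4
position: [0.3777, -0.2285, 0.0236]
tool_rot: [-3.141, -0.001, -1.342]
force: [-2.8, 2.1, 17.9]
grip_width: 0.0236
finger_force: 42.1
```

Call:
apply_moves(claw=[0.028, 0.034, 0.038, 0.038, 0.038, 0.038, 0.038, 0.038, 0.06, 0.06, 0.06, 0.06, 0.06], xyz=[[0, 0, 0], [0, 0, 0], [0, 0, 0], [0, 0, -0.01], [0, 0, -0.025], [0, 0, -0.035], [0, 0, -0.035], [0, 0, -0.025], [-0.0254, -0.0127, 0], [-0.0254, -0.0127, 0], [-0.0254, -0.0127, 0], [-0.0254, -0.0127, 0], [0, 0, 0]], twist=[[0, 0, 0], [0, 0, 0], [0, 0, 0], [0, 0, 0], [0, 0, 0], [0, 0, 0], [0, 0, 0], [0, 0, 0], [0, 0, 0], [0, 0, 0], [0, 0, 0], [0, 0, 0], [0, 0, 0]])

```text
clock: 22.7
position: [0.4034, -0.1197, 0.1531]
tool_rot: [3.141, 0.001, -1.335]
force: [-0.3, -0.2, -0.3]
grip_width: 0.0597
finger_force: 0.0
```

Call:
apply_moves(claw=[0.06, 0.06, 0.06, 0.06, 0.06, 0.06, 0.06, 0.06, 0.06, 0.06, 0.06, 0.06, 0.06, 0.06], xyz=[[0, 0, 0], [0, 0, 0], [0, 0, 0], [0, 0, 0], [0, 0, 0], [0, 0, 0], [0, 0, 0], [0, 0, 0], [0, 0, 0], [0, 0, 0], [0, 0, 0], [0, 0, 0], [0, 0, 0], [0, 0, 0]], twist=[[0, 0, -0.131], [0, 0, -0.131], [0, 0, -0.131], [0, 0, -0.131], [0, 0, -0.131], [0, 0, -0.131], [0, 0, -0.131], [0, 0, -0.131], [0, 0, -0.131], [0, 0, -0.131], [0, 0, -0.131], [0, 0, -0.131], [0, 0, 0], [0, 0, 0]])

```text
clock: 24.1
position: [0.4023, -0.1244, 0.153]
tool_rot: [-3.142, 0.0, 0.225]
force: [-0.3, 0.5, 0.8]
grip_width: 0.0604
finger_force: 0.0
```

Run:
```python
from h import *
np.set_printoptions(precision=4,suppress=True)
s=bot.observe(); print(s["clock"],s["position"],s["tool_rot"],s["grip_width"])
f=bot.grab_frame("wrist"); np.savez("w5.npz",**f)
save(f,"pics/w5.png")
a=cv2.imread("pics/w5.png")[100:260,230:430]
cv2.imwrite("pics/c5.png",cv2.resize(a,(750,600),interpolation=cv2.INTER_CUBIC))
```

```text
24.1 [ 0.4023 -0.1244  0.153 ] [-3.1415  0.0001  0.2249] 0.06036611825429782
```

View pics/w5.png

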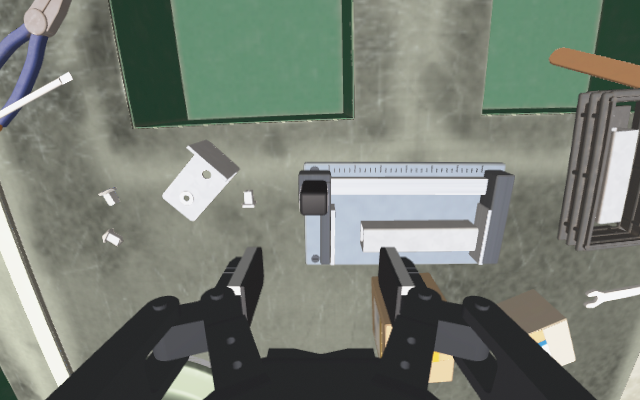

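Call:
apply_moves(claw=[0.06, 0.06, 0.06, 0.06, 0.06, 0.06, 0.06, 0.018, 0.018, 0.018, 0.018, 0.018, 0.018, 0.018, 0.018], xyz=[[0.0033, -0.0057, 0], [0, 0, 0.025], [0, 0, 0.025], [0, 0, 0.025], [0, 0, 0.02], [0, 0, 0.011], [0, 0, 0], [0, 0, 0], [0, 0, 0], [0, 0, 0], [0, 0, 0], [0, 0, 0], [0, 0, 0], [0, 0, 0], [0, 0, 0]], twist=[[0, 0, 0], [0, 0, 0], [0, 0, 0], [0, 0, 0], [0, 0, 0], [0, 0, 0], [0, 0, 0], [0, 0, 0], [0, 0, 0], [0, 0, 0], [0, 0, 0], [0, 0, 0], [0, 0, 0], [0, 0, 0], [0, 0, 0]], force=20)

```text
clock: 25.65
position: [0.4048, -0.1176, 0.0475]
tool_rot: [3.141, -0.001, 0.229]
force: [-1.2, 0.6, 10.2]
grip_width: 0.0214
finger_force: 22.9
```

Call:
apply_moves(claw=[0.018, 0.018, 0.018, 0.018, 0.018, 0.018, 0.018, 0.018], xyz=[[0, 0.003, -0.001], [0, 0.005, 0], [0, 0.005, 0], [0, 0.005, 0], [0, 0.004, 0], [0, 0.003, 0], [0, 0.002, 0], [0, 0, 0]], twist=[[0, 0, 0], [0, 0, 0], [0, 0, 0], [0, 0, 0], [0, 0, 0], [0, 0, 0], [0, 0, 0], [0, 0, 0]])

```text
clock: 26.45
position: [0.4109, -0.1443, 0.0478]
tool_rot: [3.141, -0.0, 0.229]
force: [3.6, -1.6, -3.6]
grip_width: 0.0214
finger_force: 24.3
```

Call:
apply_moves(claw=[0.018, 0.018, 0.018, 0.018], xyz=[[0, 0.001, 0], [0, 0.001, 0], [0, 0, 0], [0, 0, 0]], twist=[[0, 0, 0], [0, 0, 0], [0, 0, 0], [0, 0, 0]])

```text
clock: 26.85
position: [0.4111, -0.1457, 0.0478]
tool_rot: [-3.141, -0.0, 0.23]
force: [3.6, 4.0, -0.0]
grip_width: 0.0214
finger_force: 24.8
```

Call:
apply_moves(claw=[0.018, 0.018, 0.018, 0.018], xyz=[[0, 0.0005, 0], [0, 0.0005, 0], [0, 0.0005, 0], [0, 0, 0]], twist=[[0, 0, 0], [0, 0, 0], [0, 0, 0], [0, 0, 0]])

```text
clock: 27.25
position: [0.4115, -0.147, 0.0478]
tool_rot: [-3.141, 0.0, 0.23]
force: [2.4, 4.0, 0.8]
grip_width: 0.0215
finger_force: 25.0
```

Call:
apply_moves(claw=[0.018, 0.018, 0.018], xyz=[[0, 0.0005, 0], [0, 0.0005, 0], [0, 0, 0]], twist=[[0, 0, 0], [0, 0, 0], [0, 0, 0]])

```text
clock: 27.55
position: [0.4117, -0.148, 0.0478]
tool_rot: [-3.141, 0.0, 0.23]
force: [2.3, 4.6, 1.1]
grip_width: 0.0216
finger_force: 25.0
```

Call:
apply_moves(claw=[0.018, 0.018, 0.018], xyz=[[0, 0.0005, 0], [0, 0.0005, 0], [0, 0, 0]], twist=[[0, 0, 0], [0, 0, 0], [0, 0, 0]])

```text
clock: 27.85
position: [0.4119, -0.1489, 0.0478]
tool_rot: [-3.141, 0.0, 0.23]
force: [3.5, 4.5, 0.5]
grip_width: 0.0214
finger_force: 25.0
```

Call:
apply_moves(claw=[0.018, 0.018], xyz=[[0, 0.0005, 0], [0, 0, 0]], twist=[[0, 0, 0], [0, 0, 0]])

```text
clock: 28.05
position: [0.412, -0.1494, 0.0478]
tool_rot: [-3.141, 0.0, 0.23]
force: [3.1, 3.8, 0.3]
grip_width: 0.0213
finger_force: 25.0
```

Call:
apply_moves(claw=[0.018, 0.018], xyz=[[0, 0.0005, 0], [0, 0, 0]], twist=[[0, 0, 0], [0, 0, 0]])

```text
clock: 28.25
position: [0.4121, -0.15, 0.0478]
tool_rot: [-3.141, 0.0, 0.23]
force: [4.1, 4.2, 0.5]
grip_width: 0.0216
finger_force: 25.0
```

Still just slide friction; about 1–3 mm to go.

Call:
apply_moves(claw=[0.018, 0.018, 0.018], xyz=[[0, 0.0005, 0], [0, 0.0003, 0], [0, 0, 0]], twist=[[0, 0, 0], [0, 0, 0], [0, 0, 0]])

```text
clock: 28.55
position: [0.4123, -0.1507, 0.0478]
tool_rot: [-3.141, 0.0, 0.23]
force: [2.9, 4.3, 1.0]
grip_width: 0.0217
finger_force: 25.0
```

Call:
apply_moves(claw=[0.018, 0.018, 0.018], xyz=[[0, 0.0005, 0], [0, 0.0003, 0], [0, 0, 0]], twist=[[0, 0, 0], [0, 0, 0], [0, 0, 0]])

```text
clock: 28.85
position: [0.4125, -0.1515, 0.0478]
tool_rot: [-3.141, 0.0, 0.23]
force: [3.6, 4.1, 0.6]
grip_width: 0.0218
finger_force: 25.0
```

Call:
apply_moves(claw=[0.018, 0.018, 0.018], xyz=[[0, 0.0005, 0], [0, 0.0003, 0], [0, 0, 0]], twist=[[0, 0, 0], [0, 0, 0], [0, 0, 0]])

```text
clock: 29.15
position: [0.4126, -0.1522, 0.0478]
tool_rot: [-3.141, 0.0, 0.23]
force: [4.2, 6.0, 0.7]
grip_width: 0.0216
finger_force: 25.1
```

Call:
apply_moves(claw=[0.018, 0.018, 0.018], xyz=[[0, 0.0005, 0], [0, 0.0003, 0], [0, 0, 0]], twist=[[0, 0, 0], [0, 0, 0], [0, 0, 0]])

```text
clock: 29.45
position: [0.4128, -0.1527, 0.0478]
tool_rot: [-3.141, 0.0, 0.23]
force: [3.3, 8.4, 3.6]
grip_width: 0.0214
finger_force: 25.3
```

Call:
apply_moves(claw=[0.024, 0.03, 0.04, 0.06, 0.06, 0.06, 0.06, 0.06, 0.06, 0.06, 0.06], xyz=[[0, 0, 0], [0, 0, 0], [0, 0, 0], [0, 0, 0], [0, 0, 0], [0, 0, -0.01], [0, 0, -0.03], [0, 0, -0.03], [0, 0, -0.03], [0, 0, -0.03], [0, 0, 0]], twist=[[0, 0, 0], [0, 0, 0], [0, 0, 0], [0, 0, 0], [0, 0, 0], [0, 0, 0], [0, 0, 0], [0, 0, 0], [0, 0, 0], [0, 0, 0], [0, 0, 0]])

```text
clock: 30.55
position: [0.4141, -0.1538, 0.1815]
tool_rot: [3.139, -0.005, 0.23]
force: [0.1, 0.5, -0.2]
grip_width: 0.0604
finger_force: 0.0
```

Run:
```python
from h import *
s=bot.observe(); print(s["clock"],s["position"],s["force"])
f=bot.grab_frame("wrist"); np.savez("w6.npz",**f)
save(f,"pics/w6.png")
a=cv2.imread("pics/w6.png")[130:270,210:620]
cv2.imwrite("pics/c6.png",cv2.resize(a,(800,273),interpolation=cv2.INTER_CUBIC))
```

```text
30.55 [ 0.4141409  -0.15376708  0.18153625] [ 0.10883469  0.48515881 -0.22055196]
```

View pics/c6.png

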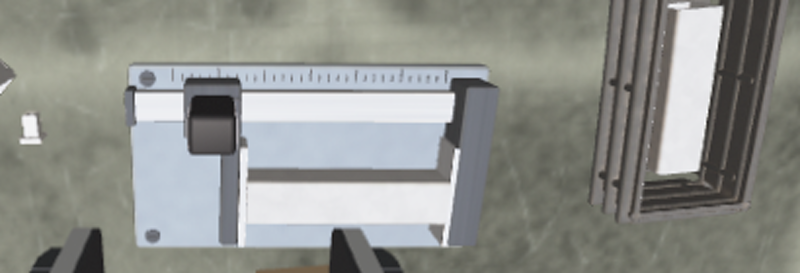

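```bash
python3 -c "
from workcell import bot
print(bot.job_done())"
```

```text
the job is handed in; nothing more can be done
None
```

The job is handed in, with no verdict returned: the last picture shows the longer tube between both jaws with no visible gap and the jaw let go, and the shorter tube in the tray; final jaw opening and blade angle were not measured, and I viewed 11 pictures, one over the limit of 10.

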